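Stamp a casserole lid on two opposite sides

ROBOT

A 6-joint arm with a two-finger parallel gripper is mounted at the origin on the work surface. World frame = base frame: x ahead of the robot, y to its left, z up, the work surface at z = 0. Lengths are in m, angles in degrees, forces in N, time in s.
With the tool pointing down it reaches from about 0.35 to 0.875 m from the base axis. Payload 4.2 kg.
Tool frame: the origin (TCP) lies at the very end of the fingers, on their centre line; the grasp point (between the pads) lies 19 mm behind it; z points along the fingers, y is the line along which they close (so a half turn about z gives the same grasp; the last joint's range is limited). The gripper opens to 87 mm and grips with 3 to 60 N. Pads are 19 mm wide; open, the fingers measure 117 mm over their backs; the gripper's body (75 mm by 190 mm) begins 51 mm behind the grasp point.
Start: joints at [-59.324, 22.042, 0.453, 0, -68.411, -14.817], TCP at [0.171, -0.601, 0.223] pointing down, gripper open.
Joint ranges: [-179.83, 179.83], [-69.29, 118.12], [-61.27, 80.66], [-181.25, 117.63], [-171.15, -9.14], [-177.46, 177.46]. Speed limits (degrees/s): [159.86, 159.86, 180, 180, 180, 180].

INTERFACE

Orientations are given as a 3x3 rotation matrix whose columns are the frame's x, y, z axes.
In Python, from station import r gives the robot as it stands.
- The arm moves only by the tool jog_arm, never from a script. Its argument "plan" is text: rows parted by semicolons, each of 7 numbers parted by spaces: the shift along the tool's x, y, z normalised to -1 to 1, where 1 is 0.025 m, then the turn, a rotation vector about the tool's x, y, z normalised to -1 to 1, where 1 is 8 degrees, then the closure, from -1 (fully open) to 1 (shut). A call has exactly 10 rows; each row shifts and turns the commanded pose from where the row before left it, along the tool's axes as they then stand; what a row does not reach is not made up. A row lasts 1/10 s, in which the tool goes at most 50 mm and 8.59 degrees, less where a joint would pass 70% of its speed; a pose out of reach is approached as far as the arm can. A call with a number of a shift or a turn outside -1 to 1 is refused whole. A call with a gripper value outside its range is refused whole. The fingers move at their own pace and stop on an object; the grip force is fixed at half the most. Time passes only in rows, so rows that do not move let the fingers close, or fill a call up. It gives the time, the measured TCP pose, the force, the opening and the grip force at its end, in the units of the state.
- r.sense(): the state, without advancing time (a new reading comes with each control period).
- r.capture(name): name is "scene" or "side" or "wrist"; returns (picture, depth): 384x512x3 uint8, red, green, blue; 384x512 float32, m along the optical axis (not along the pixel's ray), 0 where there is no reading.
- r.get_calibration(name): a dict with "mtx" (3x3 intrinsics, pixels), "distortion" ([k1, k2, p1, p2, k3] as OpenCV has them; the pictures are not rectified), "extrinsics" (4x4, takes a point from camera to world coordinates). Camera axes: x right, y up, looking along -z (the intrinsics and any distortion apply to the point x, -y, -z); pixel columns grow to the right and rows downward; lengths in m; the calibration is good to about 2 mm. A picture is of the moment at which its call begins: read the wrist's pose just before it. get_calibration takes no time and is no camera call; for the wrist camera it gives the pose at the moment of the call.
- r.finish_job(): hands the job in; it is judged then, once.
The state is a dict: "time_s": time; "joints": joint angles; "joint_velocities": joint speeds; "effort": joint torques, N m; "tcp_pos": TCP position; "ee_rot": TCP orientation; "wrist_force": force on the tool from outside, world axes, zero at the start; "moment": the same for the moment, N m; "gripper_width": opening from 0.0 (shut) to 1.0 (fully open); "gripper_force": force on a finger pad.
Only numpy, scipy, OpenCV 4.12 (cv2) and the standard library are available. Lean on these libraries where they do the work, as an engineer would, in place of code of your own. Each camera call takes 0.05 s, during which the arm holds its last target. There are 200 camera calls.

TASK

Set the large bisque lid, knob up, in the middle of the turntable so that its rim lies under the raised stamp, and press the stamp's plunger right down to its stop to mark the rim. Let the stamp spring up, turn the handwheel exactly one full turn by its upright handle (either way) to bring the opposite side of the rim under the stamp, and press it down to its stop again. Leave the lid centred on the turntable and the stamp up; do not move the other things about, never press the stamp with the wheel part-way round, and do not bang the lid.

Things in the scene. Friction and masses are not known exactly. Their poses are not given: they have to be found in the camera images.
- station: Fixed grey stamping station. Origin on the turntable axis at table height; x points to the post (within 0.25 rad of world x), z up. Base plate x -90 to 180, y -75 to 75, 12 high. Steel post dia 28 at x=140, 152 high; from it a bracket (24 wide, heights 130 to 150) overhangs the turntable to the plunger sleeve (dia 32, same heights) at x=68, y=0. The side away from the post is open.
- turntable_top (a point): Centre of the upper face of the round aluminium turntable (dia 190, face 70 above the table), with a thin concentric dark ring (radius 86) for centring by eye. It is geared to the handwheel and turns half as far, the same way.
- plunger (a joint): Stroke of the stamp plunger in m: 0 = up, 0.024 = down at its stop. With a lid on the turntable the pad meets the rim at 0.023 and bottoms there, firm as the stop. It springs up by itself. The spring takes 3 N at the start and 10 N at the bottom; lean on it with 13 to 20 N to bottom it.
- plunger_top (a point): Centre of the top of the plunger's black mushroom head (dia 34, 12 thick), at station x=68, y=0; 187 above the table when up, 163 when down. It moves with the plunger. Press straight down on it.
- stamp_pad: Round rubber stamp pad (dia 18, 12 thick) on the lower end of the plunger shaft (dia 12). Origin at the centre of its underside, 105 above the table when up, so 35 over the turntable, and 81 when down. A lid (rim 12 thick) must be brought in under it from the open side, a little above the turntable.
- handwheel (a joint): Angle of the handwheel in rad, 0 at the start, counted on past full turns; positive = anticlockwise from above. One full turn is +6.283 or -6.283. It stays where it is left (about 1 N at the handle moves it).
- handwheel_axis (a point): Point on the handwheel's vertical axis at its upper face, 56 above the table. The aluminium handwheel (dia 134) sits on a round gearbox (dia 84) to the right (-y) of the turntable, its axis 180 from the turntable's.
- handle_grip (a point): Grip point of the handwheel's upright black handle (a freely spinning cylinder, dia 22, from 58 to 134 above the table), 112 above the table on its axis, which is 55 from the handwheel's axis. The direction in which it starts may be any.
- lid: The large loose round lid of unglazed pinkish clay, 0.33 to 0.6 kg. Origin at the centre of its flat underside, z up. Flat rim dia 160, 12 thick out of radius 50; a low dome within, up to 28; a neck; a cylindrical knob on its axis, dia 32, from 36 to 74 above the underside. At the start it lies on the table, knob up.
- lid_knob (a point): Point to grip on the large lid's knob: on its axis, 60 above its underside.
- small_lid: Bystander: a similar but smaller lid, rim dia 99, knob dia 26. Leave alone. Origin at the centre of its underside.
- glaze_bottle: Bystander: white bottle, dia 54, 150 high, standing between the turntable and the lids. Origin under its centre.
- bowl: Bystander: small clay bowl, dia 68, 45 high, on the table at the turntable's open side. Origin under its centre.
- slip_jar: Bystander: clear jar, dia 60, 75 high, beside the handwheel. Origin under its centre.
- mug: Bystander: clay mug, dia 76, 85 high, far right. Origin under its centre.
- vase: Bystander: clay cylinder, dia 68, 130 high, at the back. Origin under its centre.
- glaze_jar: Bystander: white jar, dia 80, 110 high, at the back. Origin under its centre.
- brush: Bystander: brush lying at the right. Origin at its underside.

How it is judged:
By the outcome, as a careful person would: the job done as asked, in the order asked, and still so for the second after the job is handed in, with the robot touching nothing.
It also fails if it takes over 72 s, if anything falls off the work surface, if the arm or the gripper's body presses on something with over 40 N, if the wrist force passes 120 N, or if a joint passes its speed limit or range.

## Working session

There is one attempt and no reset: what is moved stays moved. The work goes in short steps, Python scripts to look and compute and a tool call to move; the robot and the scene stay as the last step left them, time stands still between calls to the robot, and variables do not carry over. Pictures are saved under pics/ and viewed, at most 10 in all, crops included, and the job is handed in when it is done.

Besides the shell and the picture viewer there is one more tool, called after ">>>" as a command line: name --argument value ..., lists and objects as JSON in quotes. jog_arm: Moves the arm, as the interface text tells. Scaled input: -1 to 1 covers 0.025 m each way for a shift and 8 degrees each way for a turn. Its arguments: {"type":"object","properties":{"plan":{"type":"string"}},"required":["plan"]}

```bash
mkdir -p pics; ls
cat > h.py <<'E'
import numpy as np, cv2
from station import r
def cap(n):
    c=r.get_calibration(n); p,d=r.capture(n); return p,d,c
def world(d,c,uv):
    """pixel + depth -> world"""
    uv=np.atleast_2d(uv).astype(float)
    n=cv2.undistortPoints(uv[:,None],np.array(c["mtx"]),np.array(c["distortion"]))[:,0]
    z=np.array([d[int(v),int(u)] for u,v in uv])
    P=np.c_[n[:,0]*z,-n[:,1]*z,-z,np.ones(len(z))]
    return (P@np.array(c["extrinsics"]).T)[:,:3]
def ray(c,uv,h):
    uv=np.atleast_2d(uv).astype(float)
    n=cv2.undistortPoints(uv[:,None],np.array(c["mtx"]),np.array(c["distortion"]))[:,0]
    E=np.array(c["extrinsics"]); D=np.c_[n[:,0],-n[:,1],-np.ones(len(n))]@E[:3,:3].T
    o=E[:3,3]; return o+D*((h-o[2])/D[:,2])[:,None]
def cloud(d,c):
    v,u=np.mgrid[:384,:512]; return world(d,c,np.c_[u.ravel(),v.ravel()]).reshape(384,512,3)
E
python3 - <<'E'
from h import *
s=r.sense(); print(s["time_s"],s["tcp_pos"],s["ee_rot"],s["wrist_force"],s["gripper_width"])
ims=[]
for n in("scene","side"):
    p,d,c=cap(n); np.savez(f"{n}.npz",p=p,d=d,m=c["mtx"],k=c["distortion"],e=c["extrinsics"])
    cv2.imwrite(f"pics/{n}.png",p[:,:,::-1]); print(n,c["extrinsics"])
E
```

```text
pics
0.0 [ 0.17067271 -0.60061727  0.22146233] [[-9.61981252e-01 -2.73114709e-01 -6.52663625e-04]
 [-2.73115482e-01  9.61979011e-01  2.07736071e-03]
 [ 6.04909423e-05  2.17663460e-03 -9.99997629e-01]] [ 0.85253639  0.01598136 -0.12635777] 0.9981189915937606
scene [[-0.85202243 -0.33467505  0.40255484  0.92537321]
 [ 0.5234327  -0.53181434  0.66572646  0.58653743]
 [-0.0087176   0.77792424  0.62829761  0.72320652]
 [ 0.          0.          0.          1.        ]]
side [[-0.97694209  0.13838776 -0.16258223  0.27873446]
 [-0.21345152 -0.61611499  0.75818254  1.13832561]
 [ 0.00475384  0.77540386  0.63144775  1.15284457]
 [ 0.          0.          0.          1.        ]]
```

View pics/scene.png

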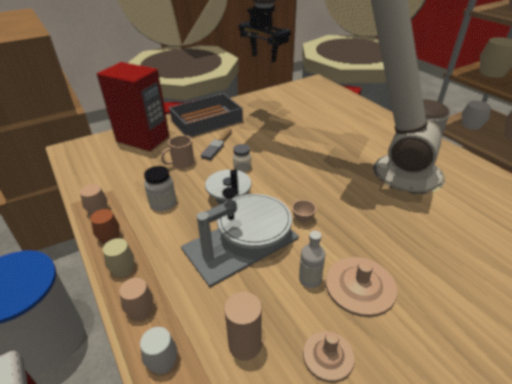

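View pics/side.png

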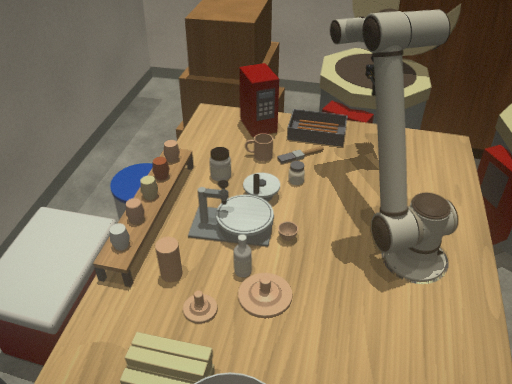

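The scene view shows the large lid at about (361,286) with its knob at (365,270). The turntable is at (255,221), the plunger head at (231,208), the handle at (234,183) and the bottle at (312,262). The side view shows the lid at (265,294), turntable at (245,216), plunger at (223,188) and handle at (257,184).

```bash
cat >> h.py <<'E'
def circ(P):
    A=np.c_[2*P[:,:2],np.ones(len(P))]; s=np.linalg.lstsq(A,(P[:,:2]**2).sum(1),rcond=None)[0]
    return s[:2],np.sqrt(s[2]+s[0]**2+s[1]**2)
def load(n):
    z=np.load(n+".npz"); return z["p"],z["d"],dict(mtx=z["m"],distortion=z["k"],extrinsics=z["e"])
def hull_circ(P):
    """circle through outer hull of planar points"""
    h=cv2.minEnclosingCircle(P[:,:2].astype(np.float32)); return h
E
python3 - <<'E'
from h import *
seeds={"scene":dict(lid=(361,286),tt=(255,221),hw=(228,186),bottle=(312,250),bowl=(304,210),jar=(242,158),small=(329,355)),
"side":dict(lid=(265,294),tt=(245,216),hw=(262,185),bottle=(243,256),bowl=(288,231),jar=(297,172),small=(200,306))}
for n in seeds:
    p,d,c=load(n); W=cloud(d,c)
    for k,s in seeds[n].items(): print(n,k,world(d,c,s).round(3))
    l=world(d,c,seeds[n]["lid"])[0]; t=world(d,c,seeds[n]["tt"])[0]; w=world(d,c,seeds[n]["hw"])[0]
    def sel(c0,R,z0,z1):
        m=(np.hypot(W[...,0]-c0[0],W[...,1]-c0[1])<R)&(W[...,2]>z0)&(W[...,2]<z1)&(d>0); return W[m]
    P=sel(l,.12,.007,.018); print(" rim",len(P),hull_circ(P))
    P=sel(l,.06,.045,.08); print(" knob",len(P),P.mean(0),np.ptp(P,0),P[:,2].max())
    P=sel(l,.06,.068,.08); print(" knobtop",len(P),P.mean(0),hull_circ(P) if len(P) else 0)
    P=sel(t,.13,.06,.08); print(" tt",len(P),hull_circ(P),P.mean(0))
    P=sel(t,.15,.178,.2); print(" head",len(P),P.mean(0),hull_circ(P))
    P=sel(w,.10,.05,.062); print(" wheel",len(P),hull_circ(P))
    P=sel(w,.09,.08,.14); print(" handle",len(P),P.mean(0),np.ptp(P,0))
    P=sel(w,.09,.126,.14); print(" handletop",len(P),P.mean(0) if len(P) else 0)
E
```

```text
scene lid [[0.461 0.261 0.027]]
scene tt [[ 0.575 -0.006  0.069]]
scene hw [[ 0.558 -0.183  0.055]]
scene bottle [[0.543 0.178 0.114]]
scene bowl [[ 0.407 -0.019  0.015]]
scene jar [[ 0.45  -0.292  0.05 ]]
scene small [[0.627 0.348 0.032]]
 rim 2219 ((0.46544501185417175, 0.23546531796455383), 0.10108541697263718)
 knob 245 [0.45143636 0.25193628 0.06607252] [0.03196536 0.03071281 0.03121103] 0.07624376558115098
 knobtop 142 [0.44825363 0.24966806 0.07297268] ((0.4471832811832428, 0.24789947271347046), 0.016308128833770752)
 tt 2931 ((0.590973973274231, -0.02261969819664955), 0.11642845720052719) [ 0.5721426  -0.00250601  0.07009137]
 head 140 [ 0.63885794 -0.01087071  0.18606075] ((0.6385653614997864, -0.012947513721883297), 0.017507070675492287)
 wheel 729 ((0.5512052774429321, -0.19530624151229858), 0.06764353066682816)
 handle 144 [ 0.56122443 -0.1364574   0.11339643] [0.02103858 0.0263785  0.05559853]
 handletop 46 [ 0.55976659 -0.13939725  0.13211348]
side lid [[0.44  0.265 0.025]]
side tt [[ 0.562 -0.001  0.068]]
side hw [[ 0.543 -0.181  0.059]]
side bottle [[0.521 0.193 0.092]]
side bowl [[ 0.42  -0.021  0.01 ]]
side jar [[ 0.433 -0.286  0.057]]
side small [[0.609 0.352 0.031]]
 rim 1251 ((0.4570563733577728, 0.24442438781261444), 0.09471458196640015)
 knob 133 [0.44294695 0.25520649 0.06614261] [0.03031453 0.03271357 0.03084959] 0.07687198842193155
 knobtop 79 [0.44366742 0.25170364 0.07237666] ((0.44245445728302, 0.25128090381622314), 0.016888020560145378)
 tt 1807 ((0.566408097743988, -0.024491403251886368), 0.10671832412481308) [ 0.56585083 -0.00864912  0.06789514]
 head 65 [ 0.63573485 -0.00974445  0.18402865] ((0.6352254748344421, -0.013653196394443512), 0.019911903887987137)
 wheel 517 ((0.5459883213043213, -0.17168211936950684), 0.08861660212278366)
 handle 85 [ 0.55582199 -0.13382246  0.111215  ] [0.01935013 0.02578723 0.05491783]
 handletop 25 [ 0.55587488 -0.13710326  0.1307602 ]
```

>>> jog_arm --plan "0 0 -1 0 0 0.8 -1;0 0 -1 0 0 0.8 -1;0 0 -1 0 0 0.8 -1;0 0 -1 0 0 0.8 -1;-0.42 1 0 0 0 0 -1;-0.42 1 0 0 0 0 -1;-0.42 1 0 0 0 0 -1;-0.42 1 0 0 0 0 -1;-0.42 1 0 0 0 0 -1;-0.42 1 0 0 0 0 -1"

```text
time_s: 1.1
tcp_pos: [0.2586, -0.4628, 0.322]
ee_rot: [[-0.986, 0.169, -0.0], [0.169, 0.986, 0.001], [0.001, 0.001, -1.0]]
wrist_force: [1.0, -0.6, 0.5]
gripper_width: 1.001
gripper_force: 0.0
```

>>> jog_arm --plan "-0.42 1 0 0 0 0 -1;-0.42 1 0 0 0 0 -1;-0.42 1 0 0 0 0 -1;-0.42 1 0 0 0 0 -1;-0.42 1 0 0 0 0 -1;-0.42 1 0 0 0 0 -1;-0.42 1 0 0 0 0 -1;-0.42 1 0 0 0 0 -1;-0.42 1 0 0 0 0 -1;-0.42 1 0 0 0 0 -1"

```text
time_s: 2.1
tcp_pos: [0.4043, -0.2342, 0.3222]
ee_rot: [[-0.986, 0.169, -0.001], [0.169, 0.986, 0.0], [0.001, 0.0, -1.0]]
wrist_force: [0.8, -0.0, 0.4]
gripper_width: 0.997
gripper_force: 0.0
```

Run:
```python
from h import *
s=r.sense(); print(s["time_s"],s["tcp_pos"],s["ee_rot"].round(3),s["joints"])
p,d,c=cap("wrist"); E=c["extrinsics"]; np.savez("w1.npz",p=p,d=d,m=c["mtx"],k=c["distortion"],e=E)
print((s["ee_rot"].T@(E[:3,3]-s["tcp_pos"])).round(3), (s["ee_rot"].T@E[:3,:3]).round(3), c["mtx"][0,0])
cv2.imwrite("pics/w1.png",p[:,:,::-1])
```

```text
2.1 [ 0.40426674 -0.23420928  0.32219746] [[-0.986  0.169 -0.001]
 [ 0.169  0.986  0.   ]
 [ 0.001  0.    -1.   ]] [-1.00966409e+01  2.89895259e+00 -1.02665459e+01 -1.71638229e-02
 -7.68732398e+01 -8.96419923e+01]
[ 0.079  0.001 -0.163] [[-0.001  0.957  0.291]
 [ 1.     0.001  0.001]
 [ 0.     0.291 -0.957]] 320.04842248251924
```

View pics/w1.png

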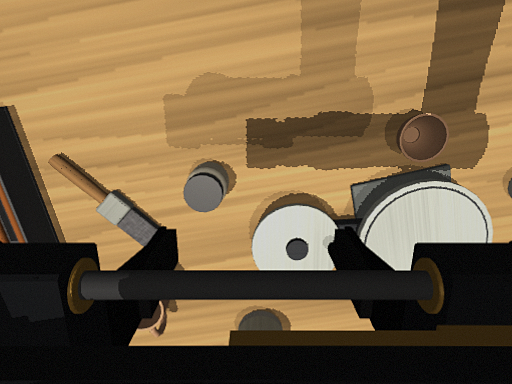

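The wrist view shows the wheel hub at (297,249), the turntable at (425,225), partly hidden by a finger, and the bowl at (423,136). I need to shift about 0.1 m in +x for a clear view.

>>> jog_arm --plan "-0.7 1 -0.3 0 0 0 -1;-0.7 1 -0.3 0 0 0 -1;-0.7 1 -0.3 0 0 0 -1;-0.7 1 -0.3 0 0 0 -1;-0.7 1 -0.3 0 0 0 -1;-0.7 1 -0.3 0 0 0 -1;-0.3 0 0 0 0 0 -1;0 0 0 0 0 0 -1;0 0 0 0 0 0 -1;0 0 0 0 0 0 -1"

```text
time_s: 3.15
tcp_pos: [0.5395, -0.1073, 0.3674]
ee_rot: [[-0.985, 0.17, -0.001], [0.17, 0.985, -0.0], [0.001, -0.0, -1.0]]
wrist_force: [0.3, -0.0, 0.8]
gripper_width: 0.999
gripper_force: 0.0
```

Run:
```python
from h import *
s=r.sense(); print(s["time_s"],s["tcp_pos"],s["ee_rot"].round(3))
p,d,c=cap("wrist"); E=c["extrinsics"]; np.savez("w2.npz",p=p,d=d,m=c["mtx"],k=c["distortion"],e=E)
cv2.imwrite("pics/w2.png",p[:,:,::-1])
```

```text
3.15 [ 0.5394549  -0.10730065  0.36739784] [[-0.985  0.17  -0.001]
 [ 0.17   0.985 -0.   ]
 [ 0.001 -0.    -1.   ]]
```

View pics/w2.png

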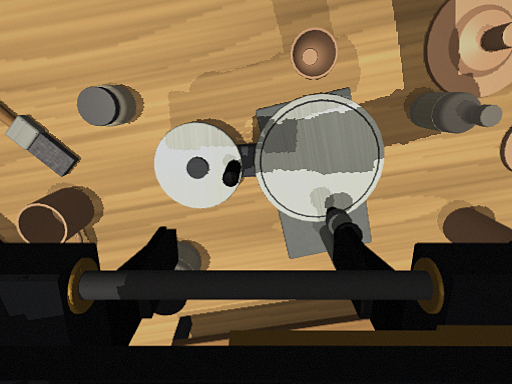

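This view shows the turntable at (319,157) with its ring clear, the wheel at (199,165) with its hub at (198,167), the handle top at about (231,172), and the plunger partly hidden at (333,212).

```bash
cat >> h.py <<'E'
def disc(d,c,seed,h,tol,R0,Rexp):
    """fit circle to outline of points at height h around seed, snapped to rays on plane h"""
    W=cloud(d,c); m=((abs(W[...,2]-h)<tol)&(np.hypot(W[...,0]-seed[0],W[...,1]-seed[1])<R0)&(d>0)).astype(np.uint8)
    cs=max(cv2.findContours(m,cv2.RETR_EXTERNAL,cv2.CHAIN_APPROX_NONE)[0],key=cv2.contourArea)[:,0]
    P=ray(c,cs,h); k=np.ones(len(P),bool)
    c0,rr=circ(P)
    for _ in range(30):
        e=np.hypot(*(P[:,:2]-c0).T)-rr; k=abs(e)<max(.0025,np.median(abs(e))); c0,rr=circ(P[k])
    return c0.round(4),round(float(rr),4),int(k.sum()),len(P)
E
python3 - <<'E'
from h import *
for n in("scene","side","w2"):
    p,d,c=load(n)
    print(n,"tt",disc(d,c,(.568,-.005),.07,.005,.13,.095),"wheel",disc(d,c,(.55,-.185),.056,.004,.1,.067))
    W=cloud(d,c)
    for nm,s,h,R in(("handle",(.557,-.137),.134,.03),("head",(.637,-.011),.187,.035),("knob",(.446,.25),.074,.03)):
        m=(np.hypot(W[...,0]-s[0],W[...,1]-s[1])<R)&(abs(W[...,2]-h)<.005)&(d>0)
        if m.sum()>5:
            v,u=np.nonzero(m); print("  ",nm,m.sum(),ray(c,[(u.mean(),v.mean())],h).round(4),np.ptp(W[m],0).round(3))
E
```

```text
scene tt (array([ 0.5711, -0.0152]), 0.094, 161, 201) wheel (array([ 0.552 , -0.1946]), 0.065, 51, 100)
   handle 38 [[ 0.56   -0.1389  0.134 ]] [0.02  0.026 0.006]
   head 134 [[ 0.6392 -0.0104  0.187 ]] [0.032 0.033 0.007]
   knob 138 [[0.4487 0.2501 0.074 ]] [0.032 0.03  0.007]
side tt (array([ 0.5676, -0.012 ]), 0.0924, 109, 172) wheel (array([ 0.5501, -0.1907]), 0.0625, 88, 176)
   handle 20 [[ 0.5556 -0.1349  0.134 ]] [0.019 0.025 0.006]
   head 54 [[ 0.6345 -0.0076  0.187 ]] [0.032 0.033 0.007]
   knob 75 [[0.4433 0.2531 0.074 ]] [0.03  0.033 0.008]
w2 tt (array([ 0.5684, -0.0173]), 0.0935, 344, 374) wheel (array([ 0.5489, -0.1956]), 0.0656, 246, 246)
   handle 221 [[ 0.5564 -0.1414  0.134 ]] [0.021 0.021 0.007]
   head 159 [[ 0.6269 -0.009   0.187 ]] [0.023 0.033 0.007]
   knob 251 [[0.4456 0.2384 0.074 ]] [0.03  0.015 0.007]
```

>>> jog_arm --plan "0.3 1 0 0 0 0 -1;0.3 1 0 0 0 0 -1;0.3 1 0 0 0 0 -1;0.3 1 0 0 0 0 -1;0.3 1 0 0 0 0 -1;0.3 1 0 0 0 0 -1;0.3 1 0 0 0 0 -1;0.3 1 0 0 0 0 -1;0.3 1 0 0 0 0 -1;0.3 1 0 0 0 0 -1"

```text
time_s: 4.2
tcp_pos: [0.5081, 0.1527, 0.3679]
ee_rot: [[-0.985, 0.17, 0.0], [0.17, 0.985, 0.0], [-0.0, 0.0, -1.0]]
wrist_force: [0.2, -0.1, 0.5]
gripper_width: 1.0
gripper_force: 0.0
```

Run:
```python
from h import *
s=r.sense(); print(s["time_s"],s["tcp_pos"],s["joint_velocities"].round(1))
p,d,c=cap("wrist"); E=c["extrinsics"]; np.savez("w3.npz",p=p,d=d,m=c["mtx"],k=c["distortion"],e=E)
cv2.imwrite("pics/w3.png",p[:,:,::-1])
print("rim",disc(d,c,(.445,.2475),.012,.005,.1,.08),disc(d,c,(.445,.2475),.055,.02,.03,.016))
W=cloud(d,c)
for nm,s0,h,R in(("knob",(.445,.2475),.074,.03),("bottle",(.525,.165),.15,.05)):
    m=(np.hypot(W[...,0]-s0[0],W[...,1]-s0[1])<R)&(abs(W[...,2]-h)<.006)&(d>0)
    v,u=np.nonzero(m); print(nm,m.sum(),ray(c,[(u.mean(),v.mean())],h).round(4),np.ptp(W[m],0).round(3),W[m].mean(0).round(4))
m=(np.hypot(W[...,0]-.525,W[...,1]-.165)<.06)&(W[...,2]>.03)&(d>0); print(W[m].min(0),W[m].max(0))
t=np.array([.445,.2475,.041])
```

```text
4.2 [0.50811181 0.15273541 0.36787906] [ 26.5   4.2   5.    0.   -0.7 -26.4]
rim (array([0.4452, 0.2489]), 0.0786, 295, 295) (array([0.4453, 0.25  ]), 0.0168, 70, 70)
knob 432 [[0.4449 0.2485 0.074 ]] [0.031 0.031 0.008] [0.445  0.2485 0.0738]
bottle 329 [[0.5299 0.1712 0.15  ]] [0.025 0.024 0.008] [0.5299 0.1712 0.15  ]
[0.47221398 0.10698274 0.03016032] [0.55377701 0.21809524 0.48196778]
```

>>> jog_arm --plan "0.8 0.85 0 0 0 0 -1;0.8 0.85 0 0 0 0 -1;0.8 0.85 0.5 0 0 0 -1;0.75 0.83 1 0 0 0 -1;0 0 1 0 0 0 -1;0 0 1 0 0 0 -1;0 0 1 0 0 0 -1;0 0 1 0 0 0 -1;0 0 1 0 0 0 -1;0 0 1 0 0 0 -1"

```text
time_s: 5.25
tcp_pos: [0.4454, 0.2483, 0.1795]
ee_rot: [[-0.985, 0.17, 0.001], [0.17, 0.985, 0.001], [-0.001, 0.001, -1.0]]
wrist_force: [0.9, 0.0, 0.1]
gripper_width: 1.001
gripper_force: 0.0
```

>>> jog_arm --plan "0 0 1 0 0 0 -1;0 0 1 0 0 0 -1;0 0 1 0 0 0 -1;0 0 1 0 0 0 -1;0 0 0.8 0 0 0 -1;0 0 0 0 0 0 -1;0 0 0 0 0 0 -1;0 0 0 0 0 0 -1;0 0 0 0 0 0 -1;0 0 0 0 0 0 -1"

```text
time_s: 6.25
tcp_pos: [0.4458, 0.2495, 0.061]
ee_rot: [[-0.986, 0.169, 0.001], [0.169, 0.986, 0.001], [-0.001, 0.002, -1.0]]
wrist_force: [0.2, 0.1, -0.1]
gripper_width: 0.999
gripper_force: 0.0
```

>>> jog_arm --plan "0 0 0.4 0 0 0 -1;0 0 0.4 0 0 0 -1;0 0 0 0 0 0 -0.3;0 0 0 0 0 0 0;0 0 0 0 0 0 0.2;0 0 0 0 0 0 1;0 0 0 0 0 0 1;0 0 0 0 0 0 1;0 0 0 0 0 0 1;0 0 0 0 0 0 1"

```text
time_s: 7.25
tcp_pos: [0.4452, 0.2486, 0.0401]
ee_rot: [[-0.986, 0.169, -0.001], [0.169, 0.986, -0.001], [0.0, -0.001, -1.0]]
wrist_force: [2.0, -1.0, -0.7]
gripper_width: 0.361
gripper_force: 30.2
```

>>> jog_arm --plan "0 0 -0.1 0 0 0 1;0 0 -0.2 0 0 0 1;0 0 -0.4 0 0 0 1;0 0 -0.6 0 0 0 1;0 0 -0.6 0 0 0 1;0 0 -0.6 0 0 0 1;0 0 -0.6 0 0 0 1;0 0 -0.4 0 0 0 1;0 0 0 0 0 0 1;0 0 0 0 0 0 1"

```text
time_s: 8.25
tcp_pos: [0.4449, 0.2489, 0.1273]
ee_rot: [[-0.986, 0.17, -0.001], [0.17, 0.986, 0.0], [0.001, -0.0, -1.0]]
wrist_force: [0.0, 0.1, -5.1]
gripper_width: 0.361
gripper_force: 30.0
```

>>> jog_arm --plan "0.63 -0.3 0 0 0 0 1;0.63 -0.3 0 0 0 0 1;0.63 -0.3 0 0 0 0 1;-0.14 -0.79 0 0 0 0 1;-0.14 -0.79 0 0 0 0 1;-0.14 -0.79 0 0 0 0 1;-0.14 -0.79 0 0 0 0 1;-0.14 -0.79 0 0 0 0 1;-0.14 -0.79 0 0 0 0 1;-0.14 -0.79 0 0 0 0 1"

```text
time_s: 9.25
tcp_pos: [0.3951, 0.0934, 0.1268]
ee_rot: [[-0.986, 0.169, -0.002], [0.169, 0.986, -0.001], [0.001, -0.001, -1.0]]
wrist_force: [1.1, 0.2, -5.3]
gripper_width: 0.361
gripper_force: 30.0
```

>>> jog_arm --plan "-0.14 -0.79 0 0 0 0 1;-0.14 -0.79 0 0 0 0 1;0 0 0 0 0 -0.55 1;0 0 0 0 0 -0.57 1;0 0 0 0 0 -0.57 1;0 0 0.2 0 0 0 1;0 0 0 0 0 0 1;0 0 0 0 0 0 1;0 0 0 0 0 0 1;0 0 0 0 0 0 1"

```text
time_s: 10.25
tcp_pos: [0.396, 0.0545, 0.1226]
ee_rot: [[-0.998, -0.066, 0.0], [-0.066, 0.998, 0.0], [-0.0, 0.0, -1.0]]
wrist_force: [0.2, -0.1, -5.6]
gripper_width: 0.364
gripper_force: 30.0
```

Run:
```python
from h import *
s=r.sense(); print(s["time_s"],s["tcp_pos"],s["ee_rot"].round(3),s["wrist_force"])
p,d,c=cap("scene"); np.savez("s2.npz",p=p,d=d,m=c["mtx"],k=c["distortion"],e=c["extrinsics"])
p1,d1,c1=cap("side"); np.savez("sd2.npz",p=p1,d=d1,m=c1["mtx"],k=c1["distortion"],e=c1["extrinsics"])
cv2.imwrite("pics/s2.png",cv2.resize(np.hstack([p,p1])[80:340,:,::-1],(800,203)))
T=s["tcp_pos"]
for n,dd,cc in(("scene",d,c),("side",d1,c1)):
    print(n,disc(dd,cc,T,T[2]-.0401+.012,.005,.1,.08))
R=s["ee_rot"]; t=np.array([.5684,-.0173,T[2]]); print((R.T@(t-T)/.025).round(2))
```

```text
10.25 [0.3960249  0.05447005 0.12257012] [[-0.998 -0.066  0.   ]
 [-0.066  0.998  0.   ]
 [-0.     0.    -1.   ]] [ 0.15128289 -0.08723704 -5.55717517]
scene (array([0.3995, 0.057 ]), 0.0788, 123, 222)
side (array([0.3945, 0.0604]), 0.078, 92, 185)
[-6.69 -3.32  0.  ]
```

View pics/s2.png

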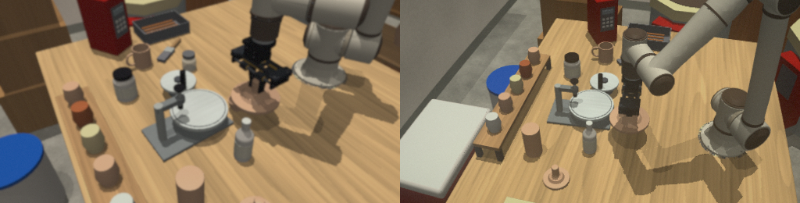

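Both views show the lid held level, clear of the bottle and bowl and in front of the open side. The cameras' biases, cross-checked on the held lid, all give the turntable axis at (0.568,-0.0175).

>>> jog_arm --plan "-0.4 -0.8 0 0 0 0 1;-0.5 -0.84 0 0 0 0 1;-0.5 -0.84 0 0 0 0 1;-0.5 -0.84 0 0 0 0 1;-0.8 0 0 0 0 0 1;-0.8 0 0 0 0 0 1;-0.8 0 0 0 0 0 1;-0.8 0 0 0 0 0 1;-0.8 0 0 0 0 0 1;-0.6 0 0 0 0 0 1"

```text
time_s: 11.35
tcp_pos: [0.5648, -0.0176, 0.1222]
ee_rot: [[-0.998, -0.066, 0.0], [-0.066, 0.998, -0.0], [-0.0, -0.0, -1.0]]
wrist_force: [-0.1, -0.9, -5.2]
gripper_width: 0.358
gripper_force: 30.0
```

>>> jog_arm --plan "-0.19 0 0 0 0 0 1;0 0 0 0 0 0 1;0 0 0 0 0 0 1;0 0 0 0 0 0 1;0 0 0.15 0 0 0 1;0 0 0.1 0 0 0 1;0 0 0.05 0 0 0 1;0 0 0.05 0 0 0 1;0 0 0 0 0 0 1;0 0 0 0 0 0 1"

```text
time_s: 12.35
tcp_pos: [0.5684, -0.0174, 0.1138]
ee_rot: [[-0.998, -0.066, 0.0], [-0.066, 0.998, -0.0], [-0.0, -0.0, -1.0]]
wrist_force: [0.4, -0.7, -5.9]
gripper_width: 0.358
gripper_force: 30.0
```

Run:
```python
from h import *
s=r.sense(); print(s["time_s"],s["tcp_pos"],s["ee_rot"].round(3),s["wrist_force"])
T=s["tcp_pos"];R=s["ee_rot"]; t=np.array([.5683,-.0175,.110]); print((R.T@(t-T)/.025).round(2))
```

```text
12.35 [ 0.56837751 -0.01737638  0.11381548] [[-0.998 -0.066  0.   ]
 [-0.066  0.998 -0.   ]
 [-0.    -0.    -1.   ]] [ 0.3521376  -0.73531919 -5.86454267]
[ 0.   -0.    0.15]
```

>>> jog_arm --plan "0 0 0.03 0 0 0 1;0 0 0.03 0 0 0 1;0 0 0.02 0 0 0 1;0 0 0.02 0 0 0 1;0 0 0.02 0 0 0 1;0 0 0.01 0 0 0 1;0 0 0.01 0 0 0 1;0 0 0.01 0 0 0 1;0 0 0 0 0 0 1;0 0 0 0 0 0 1"

```text
time_s: 13.35
tcp_pos: [0.5684, -0.0173, 0.1102]
ee_rot: [[-0.998, -0.066, 0.0], [-0.066, 0.998, 0.0], [-0.0, 0.0, -1.0]]
wrist_force: [-0.6, -0.0, -3.6]
gripper_width: 0.362
gripper_force: 30.0
```

Contact is starting: the wrist reads 3.6 N of the 5.5 N weight. I'll go a touch lower.

>>> jog_arm --plan "0 0 0.01 0 0 0 1;0 0 0.01 0 0 0 1;0 0 0.01 0 0 0 1;0 0 0 0 0 0 1;0 0 0 0 0 0 0.1;0 0 0 0 0 0 0;0 0 0 0 0 0 -0.3;0 0 0 0 0 0 -0.6;0 0 0 0 0 0 -0.6;0 0 0 0 0 0 -0.6"

```text
time_s: 14.35
tcp_pos: [0.5685, -0.0174, 0.1093]
ee_rot: [[-0.998, -0.066, 0.0], [-0.066, 0.998, -0.0], [-0.0, -0.0, -1.0]]
wrist_force: [-0.5, -0.0, 0.9]
gripper_width: 0.76
gripper_force: 0.0
```

Run:
```python
from h import *
s=r.sense(); print(s["time_s"],s["tcp_pos"],s["wrist_force"],s["gripper_width"])
p1,d1,c1=cap("side"); p,d,c=cap("scene"); np.savez("s3.npz",p=p,d=d,m=c["mtx"],k=c["distortion"],e=c["extrinsics"])
T=s["tcp_pos"]
for n,dd,cc in(("scene",d,c),("side",d1,c1)):
    print(n,disc(dd,cc,T,.082,.004,.1,.08),disc(dd,cc,T,.07,.004,.12,.095))
```

```text
14.35 [ 0.56845932 -0.01741099  0.10926512] [-0.49123837 -0.03157686  0.87693954] 0.7597399598602881
scene (array([0.5728, 0.0035]), 0.0641, 89, 178) (array([ 0.5711, -0.015 ]), 0.0932, 111, 216)
side (array([ 0.5663, -0.0113]), 0.0764, 108, 216) (array([ 0.5664, -0.0109]), 0.0908, 101, 203)
```

>>> jog_arm --plan "0 0 -0.3 0 0 0 -0.8;0 0 -0.6 0 0 0 -0.8;0 0 -1 0 0 0 -0.8;0 0 -1 0 0 0 -0.8;0 0 -1 0 0 0 -0.8;0 0 -1 0 0 0 -0.8;0 0 -1 0 0 0 -0.8;0 0 -1 0 0 0 -0.8;0 0 -1 0 0 0 -0.8;0 0 -1 0 0 0 -0.8"

```text
time_s: 15.45
tcp_pos: [0.5681, -0.0175, 0.3336]
ee_rot: [[-0.998, -0.066, 0.001], [-0.066, 0.998, 0.0], [-0.001, 0.0, -1.0]]
wrist_force: [0.0, 0.2, -0.2]
gripper_width: 0.899
gripper_force: 0.0
```

Run:
```python
from h import *
s=r.sense(); print(s["time_s"],s["tcp_pos"],s["joint_velocities"].round(1))
p,d,c=cap("wrist"); E=c["extrinsics"]; np.savez("w4.npz",p=p,d=d,m=c["mtx"],k=c["distortion"],e=E)
cv2.imwrite("pics/w4.png",p[:,:,::-1])
T=(.5684,-.0174)
print("rim",disc(d,c,T,.082,.004,.1,.08),"tt",disc(d,c,T,.07,.004,.12,.095))
W=cloud(d,c)
for nm,s0,h,R in(("knob",T,.144,.03),("head",(.636,-.012),.187,.035),("handle",(.557,-.141),.134,.025)):
    m=(np.hypot(W[...,0]-s0[0],W[...,1]-s0[1])<R)&(abs(W[...,2]-h)<.006)&(d>0)
    v,u=np.nonzero(m); print(nm,m.sum(),ray(c,[(u.mean(),v.mean())],h).round(4),np.ptp(W[m],0).round(3))
```

```text
15.45 [ 0.56806373 -0.01746219  0.33362653] [ -0.   -4.8  28.2  -0.  -33.    0. ]
rim (array([ 0.5678, -0.0163]), 0.0787, 324, 342) tt (array([ 0.5684, -0.0169]), 0.0935, 371, 703)
knob 593 [[ 0.567  -0.0164  0.144 ]] [0.031 0.031 0.008]
head 762 [[ 0.6353 -0.013   0.187 ]] [0.034 0.032 0.008]
handle 314 [[ 0.5566 -0.1411  0.134 ]] [0.021 0.022 0.009]
```

View pics/w4.png

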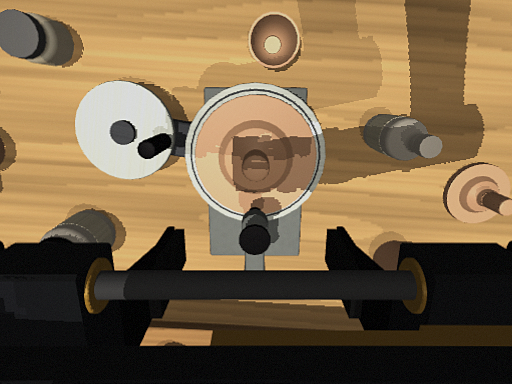

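The view shows the lid concentric with the turntable ring at about (255,152), the head at (255,237) and the handle top at (148,148). The rim and turntable centres agree to within 1 mm, so I'll press now.

>>> jog_arm --plan "-0.9 0 0 0 0 0 1;-0.9 0 0 0 0 0 1;-0.9 0 0 0 0 0 1;0 0 0.8 0 0 0 1;0 0 1 0 0 0 1;0 0 1 0 0 0 1;0 0 1 0 0 0 1;0 0 0.8 0 0 0 1;0 0 0.4 0 0 0 1;0 0 0.1 0 0 0 1"

```text
time_s: 16.5
tcp_pos: [0.6352, -0.013, 0.2034]
ee_rot: [[-0.998, -0.066, -0.002], [-0.066, 0.998, -0.0], [0.002, -0.0, -1.0]]
wrist_force: [0.2, -1.2, 0.1]
gripper_width: 0.074
gripper_force: 0.0
```

>>> jog_arm --plan "0 0 0.1 0 0 0 1;0 0 0.1 0 0 0 1;0 0 0.1 0 0 0 1;0 0 0.1 0 0 0 1;0 0 0.1 0 0 0 1;0 0 0.05 0 0 0 1;0 0 0.05 0 0 0 1;0 0 0 0 0 0 1;0 0 0 0 0 0 1;0 0 0 0 0 0 1"

```text
time_s: 17.5
tcp_pos: [0.6358, -0.013, 0.1894]
ee_rot: [[-0.998, -0.066, 0.0], [-0.066, 0.998, -0.0], [-0.0, -0.0, -1.0]]
wrist_force: [-0.8, 0.0, 1.2]
gripper_width: -0.001
gripper_force: 0.0
```

>>> jog_arm --plan "0 0 0.1 0 0 0 1;0 0 0.1 0 0 0 1;0 0 0.1 0 0 0 1;0 0 0.1 0 0 0 1;0 0 0.1 0 0 0 1;0 0 0.1 0 0 0 1;0 0 0.1 0 0 0 1;0 0 0.1 0 0 0 1;0 0 0.1 0 0 0 1;0 0 0 0 0 0 1"

```text
time_s: 18.5
tcp_pos: [0.6361, -0.0129, 0.1678]
ee_rot: [[-0.998, -0.066, 0.001], [-0.066, 0.998, -0.0], [-0.001, -0.0, -1.0]]
wrist_force: [-1.4, 0.5, 7.6]
gripper_width: 0.005
gripper_force: 3.9
```

>>> jog_arm --plan "0 0 0.06 0 0 0 1;0 0 0.04 0 0 0 1;0 0 0.04 0 0 0 1;0 0 0.03 0 0 0 1;0 0 0.02 0 0 0 1;0 0 0 0 0 0 1;0 0 0 0 0 0 1;0 0 0 0 0 0 1;0 0 0 0 0 0 1;0 0 0 0 0 0 1"

```text
time_s: 19.5
tcp_pos: [0.6361, -0.0129, 0.1644]
ee_rot: [[-0.998, -0.067, 0.002], [-0.067, 0.998, -0.0], [-0.002, -0.001, -1.0]]
wrist_force: [-2.8, 1.1, 11.2]
gripper_width: 0.005
gripper_force: 5.5
```

>>> jog_arm --plan "0 0 0.03 0 0 0 1;0 0 0.03 0 0 0 1;0 0 0 0 0 0 1;0 0 0 0 0 0 1;0 0 0 0 0 0 1;0 0 0 0 0 0 1;0 0 0 0 0 0 1;0 0 0 0 0 0 1;0 0 0 0 0 0 1;0 0 0 0 0 0 1"

```text
time_s: 20.5
tcp_pos: [0.6362, -0.0129, 0.1643]
ee_rot: [[-0.998, -0.067, 0.003], [-0.067, 0.998, -0.001], [-0.003, -0.001, -1.0]]
wrist_force: [-5.6, 2.0, 16.0]
gripper_width: 0.009
gripper_force: 7.9
```

Bottomed: 16 N with no further travel. Now I'll release and go to the handle.

>>> jog_arm --plan "0 0 -0.2 0 0 0 1;0 0 -0.3 0 0 0 1;0 0 -0.5 0 0 0 1;0 0 -1 0 0 0 1;0 0 -1 0 0 0 1;0 0 -1 0 0 0 1;0.7 -0.98 0 0 0 0 0;0.7 -0.98 0 0 0 0 -1;0.7 -0.98 0 0 0 0 -1;0.7 -0.98 0 0 0 0 -1"

```text
time_s: 21.5
tcp_pos: [0.571, -0.116, 0.2596]
ee_rot: [[-0.998, -0.066, -0.002], [-0.066, 0.998, 0.001], [0.002, 0.001, -1.0]]
wrist_force: [0.7, 0.1, 0.5]
gripper_width: 0.284
gripper_force: 0.0
```

>>> jog_arm --plan "0.7 -0.98 0 0 0 0 -1;0 0 0 0 0 0 -1;0 0 0 0 0 0 -1;0 0 1 0 0 0 -1;0 0 1 0 0 0 -1;0 0 1 0 0 0 -1;0 0 0.5 0 0 0 -1;0 0 0 0 0 0 -1;0 0 0 0 0 0 -1;0 0 0 0 0 0 -1"

```text
time_s: 22.5
tcp_pos: [0.5576, -0.1408, 0.1745]
ee_rot: [[-0.998, -0.066, 0.003], [-0.066, 0.998, -0.0], [-0.003, -0.0, -1.0]]
wrist_force: [-1.1, 0.0, 0.5]
gripper_width: 1.001
gripper_force: 0.0
```

Run:
```python
from h import *
s=r.sense(); print(s["time_s"],s["tcp_pos"],s["gripper_width"])
p,d,c=cap("wrist"); np.savez("w5.npz",p=p,d=d,m=c["mtx"],k=c["distortion"],e=c["extrinsics"])
T=(.5684,-.0174)
print("tt",disc(d,c,T,.082,.004,.1,.08),"wheel",disc(d,c,(.549,-.1956),.056,.004,.1,.067))
W=cloud(d,c)
for nm,s0,h,R in(("head",(.636,-.012),.187,.035),("handle",(.557,-.141),.134,.025)):
    m=(np.hypot(W[...,0]-s0[0],W[...,1]-s0[1])<R)&(abs(W[...,2]-h)<.006)&(d>0)
    v,u=np.nonzero(m); print(nm,m.sum(),ray(c,[(u.mean(),v.mean())],h).round(4),np.ptp(W[m],0).round(3))
R=s["ee_rot"]; print((R.T@(np.array([.5566,-.1412,.098])-s["tcp_pos"])/.025).round(2))
```

```text
22.5 [ 0.55757761 -0.14080807  0.17448735] 1.0011810546941344
tt (array([ 0.5678, -0.0175]), 0.0789, 369, 678) wheel (array([ 0.5489, -0.1964]), 0.0659, 369, 456)<stdin>:9: RuntimeWarning: Mean of empty slice.
  ret = ret.dtype.type(ret / rcount)
Traceback (most recent call last):
ValueError: zero-size array to reduction operation maximum which has no identity
```

>>> jog_arm --plan "0.04 0 0 0 0 0 -1;0 0 0.8 0 0 0 -1;0 0 0.8 0 0 0 -1;0 0 0.8 0 0 0 -1;0 0 0.5 0 0 0 -1;0 0 0.16 0 0 0 -1;0 0 0 0 0 0 -1;0 0 0 0 0 0 -0.4;0 0 0 0 0 0 0;0 0 0 0 0 0 0.3"

```text
time_s: 23.55
tcp_pos: [0.5559, -0.141, 0.0974]
ee_rot: [[-0.998, -0.066, 0.002], [-0.066, 0.998, -0.0], [-0.002, -0.0, -1.0]]
wrist_force: [-0.1, 0.3, -0.4]
gripper_width: 0.814
gripper_force: 0.0
```

>>> jog_arm --plan "0 0 0 0 0 0 0.4;0 0 0 0 0 0 0.5;0 0 0 0 0 0 0.6;0 0 0 0 0 0 1;0 0 0 0 0 0 1;0 0 0 0 0 0 1;0 0 0 0 0 0 1;0 0 0 0 0 0 1;0 0 0 0 0 0 1;0 0 0 0 0 0 1"

```text
time_s: 24.55
tcp_pos: [0.555, -0.1425, 0.0966]
ee_rot: [[-0.998, -0.066, -0.001], [-0.066, 0.998, -0.002], [0.001, -0.002, -1.0]]
wrist_force: [0.5, -5.7, -1.2]
gripper_width: 0.247
gripper_force: 30.0
```

Run:
```python
from h import *
s=r.sense(); print(s["time_s"],s["tcp_pos"],s["wrist_force"],s["gripper_width"],s["gripper_force"])
R=s["ee_rot"]
a=np.radians(82.1+np.r_[0,5+9.2105*np.arange(39),360])
for sg in(1,):
    P=.055*np.c_[np.cos(a),np.sin(a),0*a]/.025@R; C=(P-P[0]).round(2); D=np.diff(C,axis=0).round(2)
    for k in range(4): print(";".join(f"{x:g} {y:g} 0 0 0 0 1" for x,y,_ in D[10*k:10*k+10]))
```

```text
24.55 [ 0.55504737 -0.14246442  0.09659035] [ 0.51052634 -5.69930401 -1.24804625] 0.24708752526656758 29.983934643678367
0.19 0.03 0 0 0 0 1;0.35 0.01 0 0 0 0 1;0.35 -0.04 0 0 0 0 1;0.34 -0.1 0 0 0 0 1;0.32 -0.15 0 0 0 0 1;0.29 -0.2 0 0 0 0 1;0.26 -0.25 0 0 0 0 1;0.21 -0.28 0 0 0 0 1;0.16 -0.32 0 0 0 0 1;0.11 -0.33 0 0 0 0 1
0.06 -0.35 0 0 0 0 1;0 -0.35 0 0 0 0 1;-0.06 -0.35 0 0 0 0 1;-0.11 -0.34 0 0 0 0 1;-0.17 -0.31 0 0 0 0 1;-0.21 -0.28 0 0 0 0 1;-0.25 -0.25 0 0 0 0 1;-0.29 -0.2 0 0 0 0 1;-0.32 -0.15 0 0 0 0 1;-0.34 -0.1 0 0 0 0 1
-0.35 -0.04 0 0 0 0 1;-0.35 0.01 0 0 0 0 1;-0.35 0.07 0 0 0 0 1;-0.33 0.12 0 0 0 0 1;-0.31 0.18 0 0 0 0 1;-0.27 0.22 0 0 0 0 1;-0.24 0.27 0 0 0 0 1;-0.19 0.29 0 0 0 0 1;-0.14 0.33 0 0 0 0 1;-0.08 0.34 0 0 0 0 1
-0.03 0.35 0 0 0 0 1;0.02 0.35 0 0 0 0 1;0.08 0.35 0 0 0 0 1;0.14 0.32 0 0 0 0 1;0.19 0.3 0 0 0 0 1;0.23 0.27 0 0 0 0 1;0.27 0.23 0 0 0 0 1;0.3 0.17 0 0 0 0 1;0.33 0.13 0 0 0 0 1;0.19 0.05 0 0 0 0 1
```

>>> jog_arm --plan "0.19 -0.03 0 0 0 0 1;0.35 0.01 0 0 0 0 1;0.35 -0.04 0 0 0 0 1;0.34 -0.1 0 0 0 0 1;0.32 -0.15 0 0 0 0 1;0.29 -0.2 0 0 0 0 1;0.26 -0.25 0 0 0 0 1;0.21 -0.28 0 0 0 0 1;0.16 -0.32 0 0 0 0 1;0.11 -0.33 0 0 0 0 1"

```text
time_s: 25.55
tcp_pos: [0.4943, -0.1874, 0.0966]
ee_rot: [[-0.998, -0.066, 0.002], [-0.066, 0.998, 0.001], [-0.002, 0.0, -1.0]]
wrist_force: [6.0, 0.3, -4.2]
gripper_width: 0.244
gripper_force: 30.0
```

>>> jog_arm --plan "0.02 -0.35 0 0 0 0 1;0 -0.35 0 0 0 0 1;-0.06 -0.35 0 0 0 0 1;-0.11 -0.34 0 0 0 0 1;-0.17 -0.31 0 0 0 0 1;-0.21 -0.28 0 0 0 0 1;-0.25 -0.25 0 0 0 0 1;-0.29 -0.2 0 0 0 0 1;-0.32 -0.15 0 0 0 0 1;-0.34 -0.1 0 0 0 0 1"

```text
time_s: 26.55
tcp_pos: [0.5418, -0.252, 0.0966]
ee_rot: [[-0.998, -0.066, -0.001], [-0.066, 0.998, -0.0], [0.001, -0.0, -1.0]]
wrist_force: [-1.7, 1.9, 2.4]
gripper_width: 0.247
gripper_force: 30.0
```

>>> jog_arm --plan "-0.35 -0.04 0 0 0 0 1;-0.35 0.01 0 0 0 0 1;-0.35 0.07 0 0 0 0 1;-0.33 0.12 0 0 0 0 1;-0.31 0.18 0 0 0 0 1;-0.27 0.22 0 0 0 0 1;-0.24 0.27 0 0 0 0 1;-0.19 0.29 0 0 0 0 1;-0.14 0.33 0 0 0 0 1;-0.08 0.34 0 0 0 0 1"

```text
time_s: 27.55
tcp_pos: [0.6036, -0.2018, 0.0966]
ee_rot: [[-0.998, -0.066, -0.001], [-0.066, 0.998, -0.0], [0.001, -0.0, -1.0]]
wrist_force: [-3.2, -1.6, 4.6]
gripper_width: 0.241
gripper_force: 30.0
```

>>> jog_arm --plan "-0.03 0.35 0 0 0 0 1;0.02 0.35 0 0 0 0 1;0.08 0.35 0 0 0 0 1;0.14 0.32 0 0 0 0 1;0.19 0.3 0 0 0 0 1;0.23 0.27 0 0 0 0 1;0.27 0.23 0 0 0 0 1;0.3 0.17 0 0 0 0 1;0.33 0.13 0 0 0 0 1;0.19 0.05 0 0 0 0 1"

```text
time_s: 28.55
tcp_pos: [0.5565, -0.1426, 0.0966]
ee_rot: [[-0.998, -0.066, 0.002], [-0.066, 0.998, -0.001], [-0.002, -0.001, -1.0]]
wrist_force: [0.8, -6.8, -0.6]
gripper_width: 0.245
gripper_force: 30.0
```

>>> jog_arm --plan "0 0 0 0 0 0 1;0 0 0 0 0 0 1;0 0 0 0 0 0 1;0 0 0 0 0 0 1;0 0 0 0 0 0 1;0 0 0 0 0 0 1;0 0 0 0 0 0 1;0 0 0 0 0 0 1;0 0 0 0 0 0 1;0 0 0 0 0 0 1"

```text
time_s: 29.55
tcp_pos: [0.5565, -0.1427, 0.0966]
ee_rot: [[-0.998, -0.066, 0.001], [-0.066, 0.998, -0.0], [-0.001, -0.001, -1.0]]
wrist_force: [-1.9, -4.8, 2.0]
gripper_width: 0.244
gripper_force: 30.0
```

>>> jog_arm --plan "0.03 0 0 0 0 0 1;0.03 0 0 0 0 0 1;0 0 0 0 0 0 1;0 0 0 0 0 0 1;0 0 0 0 0 0 1;0 0 0 0 0 0 0.3;0 0 0 0 0 0 0;0 0 0 0 0 0 -0.5;0 0 0 0 0 0 -1;0 0 0 0 0 0 -1"

```text
time_s: 30.55
tcp_pos: [0.555, -0.1421, 0.0964]
ee_rot: [[-0.998, -0.066, -0.0], [-0.066, 0.998, 0.0], [0.0, 0.0, -1.0]]
wrist_force: [0.3, 0.3, 0.5]
gripper_width: 0.612
gripper_force: 0.0
```

>>> jog_arm --plan "0 0 0 0 0 0 -1;0 0 -0.3 0 0 0 -1;0 0 -0.8 0 0 0 -1;0 0 -1 0 0 0 -1;0 0 -1 0 0 0 -1;0 0 -1 0 0 0 -1;-0.5 0.82 -1 0 0 0 -1;-0.5 0.82 -1 0 0 0 -1;0 0.82 -1 0 0 0 -1;0 0.82 -1 0 0 0 -1"

```text
time_s: 31.55
tcp_pos: [0.5745, -0.0583, 0.3006]
ee_rot: [[-0.998, -0.066, 0.0], [-0.066, 0.998, 0.0], [-0.0, 0.0, -1.0]]
wrist_force: [-0.3, -0.4, -0.6]
gripper_width: 1.0
gripper_force: 0.0
```

>>> jog_arm --plan "0.5 0.82 -1 0 0 0 -1;0 0.82 -0.5 0 0 0 -1;0 0 0 0 0 0 -1;0 0 0 0 0 0 -1;0 0 0 0 0 0 -1;0 0 0 0 0 0 -1;0 0 0 0 0 0 -1;0 0 0 0 0 0 -1;0 0 0 0 0 0 -1;0 0 0 0 0 0 -1"

```text
time_s: 32.55
tcp_pos: [0.5594, -0.0191, 0.3365]
ee_rot: [[-0.998, -0.066, -0.0], [-0.066, 0.998, -0.0], [0.0, -0.0, -1.0]]
wrist_force: [-0.2, -0.9, 0.3]
gripper_width: 1.0
gripper_force: 0.0
```

Run:
```python
from h import *
s=r.sense(); print(s["time_s"],s["tcp_pos"],s["ee_rot"].round(3))
p,d,c=cap("wrist"); np.savez("w6.npz",p=p,d=d,m=c["mtx"],k=c["distortion"],e=c["extrinsics"])
cv2.imwrite("pics/w6.png",p[:,:,::-1])
T=(.5684,-.0174)
def rep(n):
    p,d,c=load(n); print(n,"rim",disc(d,c,T,.082,.004,.1,.08),"wheel",disc(d,c,(.549,-.1956),.056,.004,.1,.067))
    W=cloud(d,c)
    for nm,s0,h,R in(("head",(.636,-.012),.187,.035),("handle",(.557,-.141),.134,.03)):
        m=(np.hypot(W[...,0]-s0[0],W[...,1]-s0[1])<R)&(abs(W[...,2]-h)<.004)&(d>0)
        v,u=np.nonzero(m); print("  ",nm,m.sum(),ray(c,[(u.mean(),v.mean())],h).round(4))
rep("w2");rep("w4");rep("w6")
```

```text
32.55 [ 0.5594417  -0.0190926   0.33646472] [[-0.998 -0.066 -0.   ]
 [-0.066  0.998 -0.   ]
 [ 0.    -0.    -1.   ]]Traceback (most recent call last):
  File "<stdin>", line 12, in <module>
  File "<stdin>", line 7, in rep
  File "h.py", line 30, in disc
    cs=max(cv2.findContours(m,cv2.RETR_EXTERNAL,cv2.CHAIN_APPROX_NONE)[0],key=cv2.contourArea)[:,0]
       ~~~^^^^^^^^^^^^^^^^^^^^^^^^^^^^^^^^^^^^^^^^^^^^^^^^^^^^^^^^^^^^^^^^^^^^^^^^^^^^^^^^^^^^
ValueError: max() iterable argument is empty
```

View pics/w6.png

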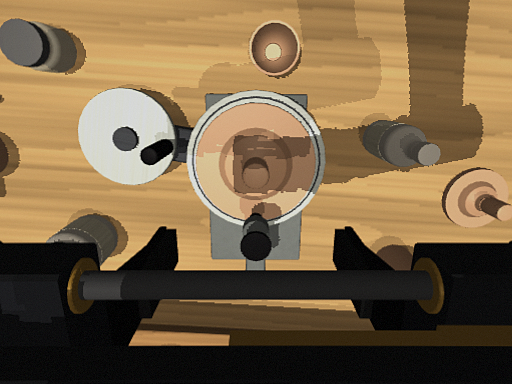

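The picture shows the handle top at (151,155), about where it began relative to the hub at (126,138). The lid is still centred at (256,158), and the head is up at (256,243).

Run:
```python
from h import *
T=(.5684,-.0174)
for n in("w2","w4","w6"):
    p,d,c=load(n); w=disc(d,c,(.549,-.1956),.056,.004,.1,.067); print(n,w)
    if n!="w2": print("rim",disc(d,c,T,.082,.004,.1,.08))
    W=cloud(d,c)
    for nm,s0,h,R in(("head",(.636,-.012),.187,.035),("handle",(.557,-.141),.134,.03)):
        m=(np.hypot(W[...,0]-s0[0],W[...,1]-s0[1])<R)&(abs(W[...,2]-h)<.004)&(d>0)
        v,u=np.nonzero(m); q=ray(c,[(u.mean(),v.mean())],h)[0]; print("  ",nm,m.sum(),q.round(4),np.degrees(np.arctan2(*(q[:2]-w[0])[::-1])).round(2))
```

```text
w2 (array([ 0.5489, -0.1956]), 0.0656, 246, 246)
   head 149 [ 0.6273 -0.0086  0.187 ] 67.25
   handle 216 [ 0.5566 -0.1415  0.134 ] 81.95
w4 (array([ 0.5492, -0.1958]), 0.0661, 280, 280)
rim (array([ 0.5678, -0.0163]), 0.0787, 324, 342)
   head 746 [ 0.6356 -0.0129  0.187 ] 64.72
   handle 304 [ 0.5567 -0.1414  0.134 ] 82.14
w6 (array([ 0.5491, -0.1958]), 0.066, 275, 275)
rim (array([ 0.5689, -0.0175]), 0.0787, 316, 335)
   head 728 [ 0.6354 -0.013   0.187 ] 64.73
   handle 293 [ 0.5554 -0.1412  0.134 ] 83.39
```

The handle ended 1.3° past its mark. "Exactly one turn" is worth a quick re-grip and a 1.3 mm nudge back.

>>> jog_arm --plan "0.1 -0.98 0 0 0 0 -1;0.1 -0.98 0 0 0 0 -1;0.1 -0.98 0 0 0 0 -1;0.1 -0.98 0 0 0 0 -1;0.09 -0.99 0 0 0 0 -1;0 0 0.8 0 0 0 -1;0 0 1 0 0 0 -1;0 0 1 0 0 0 -1;0 0 1 0 0 0 -1;0 0 1 0 0 0 -1"

```text
time_s: 33.6
tcp_pos: [0.5553, -0.1423, 0.2157]
ee_rot: [[-0.998, -0.066, 0.0], [-0.066, 0.998, -0.0], [-0.0, -0.0, -1.0]]
wrist_force: [-0.1, 0.8, 0.4]
gripper_width: 0.997
gripper_force: 0.0
```

>>> jog_arm --plan "0 0 1 0 0 0 -1;0 0 0.8 0 0 0 -1;0 0 0 0 0 0 -1;0 0 0 0 0 0 -1;0 0 0 0 0 0 -1;0 0 0 0 0 0 -1;0 0 0 0 0 0 -1;0 0 0 0 0 0 -1;0 0 0 0 0 0 -1;0 0 0 0 0 0 -1"

```text
time_s: 34.6
tcp_pos: [0.5553, -0.1422, 0.1717]
ee_rot: [[-0.998, -0.066, 0.0], [-0.066, 0.998, 0.0], [-0.0, 0.0, -1.0]]
wrist_force: [0.5, 0.7, 0.2]
gripper_width: 0.999
gripper_force: 0.0
```

>>> jog_arm --plan "0 0 0.8 0 0 0 -1;0 0 0.8 0 0 0 -1;0 0 0.8 0 0 0 -1;0 0 0.5 0 0 0 -1;0 0 0.1 0 0 0 -0.6;0 0 0 0 0 0 0;0 0 0 0 0 0 0.4;0 0 0 0 0 0 0.6;0 0 0 0 0 0 1;0 0 0 0 0 0 1"

```text
time_s: 35.6
tcp_pos: [0.5555, -0.1422, 0.0971]
ee_rot: [[-0.998, -0.066, 0.001], [-0.066, 0.998, 0.0], [-0.001, -0.0, -1.0]]
wrist_force: [-0.8, 0.3, -0.1]
gripper_width: 0.538
gripper_force: 0.0
```

>>> jog_arm --plan "0 0 0 0 0 0 1;0 0 0 0 0 0 1;0 0 0 0 0 0 1;-0.02 0 0 0 0 0 1;-0.02 0 0 0 0 0 1;-0.01 0 0 0 0 0 1;0 0 0 0 0 0 1;0 0 0 0 0 0 1;0 0 0 0 0 0 1;0 0 0 0 0 0 1"

```text
time_s: 36.6
tcp_pos: [0.5562, -0.1427, 0.0966]
ee_rot: [[-0.998, -0.066, -0.001], [-0.066, 0.998, -0.001], [0.001, -0.001, -1.0]]
wrist_force: [-1.0, -5.0, 1.9]
gripper_width: 0.248
gripper_force: 30.0
```

>>> jog_arm --plan "0 0 0 0 0 0 0.4;0 0 0 0 0 0 0;0 0 0 0 0 0 -0.5;0 0 0 0 0 0 -1;0 0 0 0 0 0 -1;0 0 0 0 0 0 -1;0 0 -0.5 0 0 0 -1;0 0 -1 0 0 0 -1;0 0 -1 0 0 0 -1;0 0 -1 0 0 0 -1"

```text
time_s: 37.6
tcp_pos: [0.5566, -0.1423, 0.1861]
ee_rot: [[-0.998, -0.066, 0.001], [-0.066, 0.998, -0.0], [-0.001, -0.0, -1.0]]
wrist_force: [-0.7, 0.0, 0.5]
gripper_width: 0.975
gripper_force: 0.0
```

>>> jog_arm --plan "0 0 -1 0 0 0 -1;0 0 -1 0 0 0 -1;0 0.98 -1 0 0 0 -1;0 0.98 -1 0 0 0 -1;0 0.98 -1 0 0 0 -1;0 0.98 -1 0 0 0 -1;-0.2 0.98 0 0 0 0 -1;0 0 0 0 0 0 -1;0 0 0 0 0 0 -1;0 0 0 0 0 0 -1"

```text
time_s: 38.6
tcp_pos: [0.5531, -0.0203, 0.334]
ee_rot: [[-0.998, -0.065, -0.001], [-0.065, 0.998, -0.0], [0.001, -0.0, -1.0]]
wrist_force: [0.5, -0.7, -0.2]
gripper_width: 0.999
gripper_force: 0.0
```

Run:
```python
from h import *
s=r.sense(); print(s["time_s"],s["tcp_pos"],s["ee_rot"].round(3))
p,d,c=cap("wrist"); np.savez("w7.npz",p=p,d=d,m=c["mtx"],k=c["distortion"],e=c["extrinsics"])
T=(.5684,-.0174)
w=disc(d,c,(.549,-.1956),.056,.004,.1,.067); print(w); print("rim",disc(d,c,T,.082,.004,.1,.08),disc(d,c,T,.07,.004,.12,.095))
W=cloud(d,c)
for nm,s0,h,R in(("head",(.636,-.012),.187,.035),("handle",(.557,-.141),.134,.03)):
    m=(np.hypot(W[...,0]-s0[0],W[...,1]-s0[1])<R)&(abs(W[...,2]-h)<.004)&(d>0)
    v,u=np.nonzero(m); q=ray(c,[(u.mean(),v.mean())],h)[0]; print("  ",nm,m.sum(),q.round(4),np.degrees(np.arctan2(*(q[:2]-w[0])[::-1])).round(2))
R=s["ee_rot"]; print((R.T@(np.array([.6358,-.013,.190])-s["tcp_pos"])/.025).round(2))
```

```text
38.6 [ 0.55309564 -0.02025795  0.33401339] [[-0.998 -0.065 -0.001]
 [-0.065  0.998 -0.   ]
 [ 0.001 -0.    -1.   ]]
(array([ 0.5491, -0.1958]), 0.0661, 279, 279)
rim (array([ 0.5689, -0.0175]), 0.0787, 319, 337) (array([ 0.5683, -0.017 ]), 0.0935, 364, 687)
   head 721 [ 0.6355 -0.0131  0.187 ] 64.69
   handle 288 [ 0.5562 -0.1414  0.134 ] 82.58
[-3.32  0.07  5.76]
```

The wheel is now within 0.5° of one full turn, and the lid is centred to within 1 mm. Time for the second press.

>>> jog_arm --plan "-0.83 0 0 0 0 0 1;-0.83 0.02 0 0 0 0 1;-0.83 0.02 0 0 0 0 1;-0.83 0.03 0 0 0 0 1;0 0 0.8 0 0 0 1;0 0 0.9 0 0 0 1;0 0 0.9 0 0 0 1;0 0 0.9 0 0 0 1;0 0 0.8 0 0 0 1;0 0 0.5 0 0 0 1"

```text
time_s: 39.65
tcp_pos: [0.6353, -0.0135, 0.2118]
ee_rot: [[-0.998, -0.064, -0.003], [-0.064, 0.998, -0.001], [0.003, -0.0, -1.0]]
wrist_force: [-0.0, -0.6, 0.1]
gripper_width: 0.168
gripper_force: 0.0
```

>>> jog_arm --plan "0 0 0.3 0 0 0 1;0 0 0.2 0 0 0 1;0 0 0.15 0 0 0 1;0 0 0.1 0 0 0 1;0 0 0.1 0 0 0 1;0 0 0.05 0 0 0 1;0 0 0 0 0 0 1;0 0 0 0 0 0 1;0 0 0 0 0 0 1;0 0 0 0 0 0 1"

```text
time_s: 40.65
tcp_pos: [0.6362, -0.0124, 0.1917]
ee_rot: [[-0.998, -0.066, 0.0], [-0.066, 0.998, 0.0], [-0.0, 0.0, -1.0]]
wrist_force: [-0.1, 1.0, -0.0]
gripper_width: 0.008
gripper_force: 0.0
```

>>> jog_arm --plan "0 0 0.12 0 0 0 1;0 0 0.12 0 0 0 1;0 0 0.12 0 0 0 1;0 0 0.12 0 0 0 1;0 0 0.12 0 0 0 1;0 0 0.12 0 0 0 1;0 0 0.12 0 0 0 1;0 0 0.1 0 0 0 1;0 0 0.06 0 0 0 1;0 0 0 0 0 0 1"

```text
time_s: 41.65
tcp_pos: [0.6364, -0.0124, 0.1677]
ee_rot: [[-0.998, -0.066, 0.001], [-0.066, 0.998, -0.0], [-0.001, -0.0, -1.0]]
wrist_force: [-2.2, 1.8, 7.3]
gripper_width: 0.007
gripper_force: 3.9
```

>>> jog_arm --plan "0 0 0.06 0 0 0 1;0 0 0.05 0 0 0 1;0 0 0.04 0 0 0 1;0 0 0.03 0 0 0 1;0 0 0.03 0 0 0 1;0 0 0.02 0 0 0 1;0 0 0 0 0 0 1;0 0 0 0 0 0 1;0 0 0 0 0 0 1;0 0 0 0 0 0 1"

```text
time_s: 42.65
tcp_pos: [0.6365, -0.0124, 0.1644]
ee_rot: [[-0.998, -0.067, 0.003], [-0.067, 0.998, -0.001], [-0.003, -0.001, -1.0]]
wrist_force: [-5.0, 1.2, 15.0]
gripper_width: 0.003
gripper_force: 7.5
```

>>> jog_arm --plan "0 0 0.02 0 0 0 1;0 0 0 0 0 0 1;0 0 0 0 0 0 1;0 0 -0.1 0 0 0 1;0 0 -0.2 0 0 0 1;0 0 -0.4 0 0 0 1;0 0 -0.8 0 0 0 1;0 0 -1 0 0 0 1;0 0 -1 0 0 0 1;0 0 -1 0 0 0 1"

```text
time_s: 43.65
tcp_pos: [0.6358, -0.0124, 0.2726]
ee_rot: [[-0.998, -0.066, -0.002], [-0.066, 0.998, 0.0], [0.002, 0.0, -1.0]]
wrist_force: [0.4, 0.5, -0.3]
gripper_width: 0.006
gripper_force: 0.0
```

>>> jog_arm --plan "0 0 -1 0 0 0 1;0 0 -1 0 0 0 1;1 0 -1 0 0 0 1;1 0 0 0 0 0 1;1 0 0 0 0 0 -1;0.3 0 0 0 0 0 -1;0 0 0 0 0 0 -1;0 0 0 0 0 0 -1;0 0 0 0 0 0 -1;0 0 0 0 0 0 -1"

```text
time_s: 44.65
tcp_pos: [0.5546, -0.0177, 0.347]
ee_rot: [[-0.998, -0.066, -0.001], [-0.066, 0.998, -0.0], [0.001, -0.0, -1.0]]
wrist_force: [-0.8, -0.2, 0.3]
gripper_width: 0.467
gripper_force: 0.0
```

Run:
```python
from h import *
s=r.sense(); print(s["time_s"],s["tcp_pos"],s["wrist_force"],s["joint_velocities"].round(1))
p,d,c=cap("wrist"); cv2.imwrite("pics/w8.png",p[:,:,::-1])
T=(.5684,-.0174)
w=disc(d,c,(.549,-.1956),.056,.004,.1,.067); print(w); print("rim",disc(d,c,T,.082,.004,.1,.08),disc(d,c,T,.07,.004,.12,.095))
W=cloud(d,c)
for nm,s0,h,R in(("head",(.636,-.012),.187,.035),("handle",(.557,-.141),.134,.03)):
    m=(np.hypot(W[...,0]-s0[0],W[...,1]-s0[1])<R)&(abs(W[...,2]-h)<.004)&(d>0)
    v,u=np.nonzero(m); q=ray(c,[(u.mean(),v.mean())],h)[0]; print("  ",nm,m.sum(),q.round(4),np.degrees(np.arctan2(*(q[:2]-w[0])[::-1])).round(2))
```

```text
44.65 [ 0.55456134 -0.01771301  0.34700776] [-0.83891391 -0.22086507  0.32399042] [ 0.  -0.3 -0.1 -0.1 -0.   0. ]
(array([ 0.5491, -0.1959]), 0.066, 272, 272)
rim (array([ 0.5689, -0.0174]), 0.0787, 310, 328) (array([ 0.5684, -0.0169]), 0.0936, 355, 670)
   head 683 [ 0.6354 -0.013   0.187 ] 64.73
   handle 274 [ 0.5562 -0.1413  0.134 ] 82.59
```

View pics/w8.png

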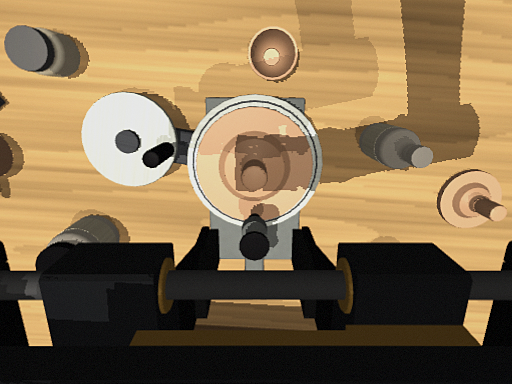

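The final picture shows the lid centred at (255,160), the stamp head up at (255,245), the handle back at (153,156), and the robot clear of everything.

```bash
python3 -c "
from station import r; print(r.finish_job())"
```

```text
the job is handed in; nothing more can be done
None
```

The job is done and handed in at about 45 s: both sides of the rim were stamped to the stop (about 16 N each), the wheel was turned one full turn anticlockwise (to within about 0.5° after a 1.3 mm correction), and the lid was left centred within 1 mm with the stamp up.

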